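Fit a water-filter cartridge and hold the fill flap open for pouring

TASK

Get the water-filter tank ready for me to fill: first, while the flap is still shut, stand the new cartridge (white, blue knob) upright in the round socket in the tank's top, fully home with its collar flat on the top, and let go of it; without it the water would run through unfiltered. Then lift the blue fill flap by its white handle to about 60 degrees from shut and finish while still holding it there with the gripper so that I can pour, for it springs shut if let go and must not snap down. Leave the used cartridge (beige, black knob), the small glass and the salt shaker where they stand.

Things in the scene. Friction and masses are not known exactly. Their poses are not given: they have to be found in the camera images.
- tank: Water-filter tank, fixed: 120 mm deep (x), 240 wide (y), clear reservoir, white top block whose flat top is 140 mm above the worktop; small tap low on its front (-x). Origin at the centre of its underside, on the worktop; z up, x to its back, y to its left. The round cartridge socket is in the left (+y) half of the top, the blue fill flap covers the right (-y) half.
- socket (a point): Centre of the mouth of the round cartridge socket, on the flat top of the tank (140 mm above the worktop), at +66 mm along the tank's y. A vertical bore 48 mm in diameter, 45 mm deep and open below into the tank, mouth chamfered 3 mm; axes as the tank's.
- new_cartridge_center (a point): Centre (half-way up, on the axis z) of the new cartridge, loose, upright, round, 120 g, 99 mm tall. From the bottom: white body, diameter 45, 62 long, lowest 13 tapering to 37; collar, diameter 60, 5 thick; blue knob, diameter 24, 32 tall (17.5 to 49.5 above this point), gripped from above in any yaw. Home in the socket, the collar lies on the top and this point is 12.5 mm below the mouth.
- used_cartridge_center (a point): Centre of the used cartridge, same shape and size, beige body with black knob, loose, standing upright on the worktop. To be left alone.
- fill_flap (a joint): Opening angle of the fill flap in rad: 0 shut (level), growing as its right edge rises; 1.05 is 60 degrees; stop at 1.4. A spring and its weight close it: about 0.15 N m just open, 0.2 N m at 60 degrees (under 2 N at the handle).
- flap_hinge (a point): Middle of the flap's hinge line, fixed on the tank: the hinge runs along the tank's x, 12 mm to the right (-y) of the tank's origin and 145 mm above the worktop; axes as the tank's. The flap is a blue panel 94 mm along the hinge, reaching 97 mm out to the right of it, 6 mm thick.
- flap_handle (a point): Middle of the handle: white round bar, diameter 10 mm, parallel to the hinge, 62 long, on two arms 72 apart, clear of the panel's edge. Shut: 122 to the right (-y) of the hinge line, 30 above it. At 60 degrees: 35 right, 121 above. It turns with the flap; the panel is 25 mm or more below the bar, so a gripper pinching across the bar can stay pointing down while the bar turns between its pads.
- tumbler_center (a point): Centre of a small drinking glass, 58 mm in diameter, 74 mm tall, loose. To be left alone.
- shaker_center (a point): Centre of the salt shaker (blue cap), 51 mm in diameter, 130 mm tall, loose. To be left alone.
There are look-alikes about, which are no part of the job. Leave any red look-alike of the part that bears tumbler_center alone.

How it is judged (in metres and radians):
On the way, in this order (a step that is already met when the one before it is completed fails the run):
1. The new cartridge stands fully home and upright in the socket and is let go, with the flap still shut (z of new_cartridge_center in the frame of socket below -0.0095 m and horizontal distance between new_cartridge_center and socket below 0.005 m and angle between new_cartridge_center's own z axis and vertical below 0.06 rad and value of joint fill_flap below 0.08 rad and contact force between new_cartridge and the fingers below 0.05 N), for 0.2 s.
2. The flap is held open by the gripper at about 60 degrees (value of joint fill_flap between 0.9 and 1.2 rad and contact force between fill_flap and the fingers above 0.5 N), for 0.5 s.
At the end, for the whole second after the job is handed in: New cartridge home in the socket (5 mm of its axis, collar within 3 mm of the top, upright) and untouched; flap still at 60 degrees +-8.5 (0.90 to 1.20 rad), carried by the fingers alone (over 0.5 N); used cartridge, glass and shaker within 30 mm of their starts (all of step 2 and z of new_cartridge_center in the frame of socket below -0.0095 m and horizontal distance between new_cartridge_center and socket below 0.005 m and angle between new_cartridge_center's own z axis and vertical below 0.06 rad and not (contact force between fill_flap and new_cartridge above 0.05 N) and not (contact force between fill_flap and used_cartridge above 0.05 N) and not (contact force between fill_flap and tumbler above 0.05 N) and not (contact force between fill_flap and shaker above 0.05 N) and velocity of joint fill_flap between -0.1 and 0.1 rad/s and contact force between new_cartridge and the arm below 0.05 N and contact force between new_cartridge and the fingers below 0.05 N and distance of each of used_cartridge_center, tumbler_center, shaker_center from where it was at the start of the episode below 0.03 m and angle between each of used_cartridge_center, tumbler_center, shaker_center's own z axis and vertical below 0.2 rad); the arm keeps its last pose, push and grip.
It fails at once if The flap is let go and snaps shut (velocity of joint fill_flap below -6 rad/s and value of joint fill_flap below 0.3 rad).
It fails at once if The used cartridge is knocked or moved more than 30 mm (distance of used_cartridge_center from where it was at the start of the episode above 0.03 m or angle between used_cartridge_center's own z axis and vertical above 0.35 rad).
It fails at once if The tumbler is knocked or moved more than 30 mm (distance of tumbler_center from where it was at the start of the episode above 0.03 m or angle between tumbler_center's own z axis and vertical above 0.35 rad).
It fails at once if The salt shaker is knocked or moved more than 30 mm (distance of shaker_center from where it was at the start of the episode above 0.03 m or angle between shaker_center's own z axis and vertical above 0.35 rad).
It also fails if it takes over 48 s, if anything falls off the work surface, if the arm or the gripper's body presses on something with over 40 N, if the wrist force passes 120 N, or if a joint passes its speed limit or range.

ROBOT

A 6-joint arm with a two-finger parallel gripper is mounted at the origin on a cart in front of the work surface, level with it; the furniture and walls round the work are solid. World frame = base frame: x ahead of the robot, y to its left, z up, the work surface at z = 0. Lengths are in mm, angles in degrees, forces in N, time in s.
With the tool pointing down it reaches from about 325 to 775 mm from the base axis. Payload 5.5 kg.
Tool frame: the origin (TCP) lies on the centre line of the jaws, within the pads' length; the fingertips stand 22 mm ahead of it and the grasp point (between the pads) lies 3 mm ahead of it; z points along the fingers, y is the line along which they close (so a half turn about z gives the same grasp; the last joint's range is limited). The gripper opens to 85 mm and grips with 20 to 120 N. Pads are 22 mm wide; open, the fingers measure 114 mm over their backs; the gripper's body (76 mm by 85 mm) begins 54 mm behind the grasp point. The pads swing forward as they close: fully open they stand 13 mm farther back than shut.
Start: joints at [-67.993, 5.22, 70.514, -0, 104.267, -3.249], TCP at [255.999, -542.661, 253.275] pointing down, gripper open.
Joint ranges: [-164.24, 164.24], [-49.07, 125.15], [9.68, 141.18], [-86.29, 266.29], [3.28, 154.24], [-151.56, 151.56]. Speed limits (degrees/s): [147.25, 147.25, 172.46, 180, 180, 180].

INTERFACE

Orientations are given as [roll, pitch, yaw] about the fixed x, y, z axes, in that order (R = Rz(yaw) Ry(pitch) Rx(roll)).
In Python, from station import ctrl gives the robot as it stands.
- The arm moves only by the tool move_arm, never from a script. Its argument "series" is a list of rows, each an object of numbers: "tx", "ty", "tz": the shift along the tool's x, y, z in mm; "ax", "ay", "az": the turn, a rotation vector about the tool's x, y, z in rad; "hand": the opening, from -1 (shut) to 1 (fully open). In form: [{"tx": .., "ty": .., "tz": .., "ax": .., "ay": .., "az": .., "hand": ..}, ...]. A call has 1 to 8 rows; each row is the pose to reach, as a shift and turn from the pose commanded when the call began, along the tool's axes at that moment; what a row does not reach only later rows make up. A row lasts 1/10 s, in which the tool goes at most 50 mm and 8.59 degrees, less where a joint would pass 70% of its speed; a pose out of reach is approached as far as the arm can. A call with a gripper value outside its range is refused whole. The fingers move at their own pace and stop on an object; the grip force is fixed at half the most. Time passes only in rows, so rows that repeat a pose let the fingers close. It gives the time, the measured TCP pose, the force, the opening and the grip force at its end, in the units of the state.
- ctrl.get_state(): the state, without advancing time (a new reading comes with each control period).
- ctrl.read_camera(name): name is "scene" or "top"; returns a dict with "pixels" (420x560x3 uint8, red, green, blue), "depth" (420x560 float32, mm along the optical axis (not along the pixel's ray), 0 where there is no reading), "camera_matrix" (3x3 intrinsics, pixels), "R" (3x3) and "t" (3): a world point X has camera coordinates R X + t. Camera axes: x right, y down, z forward; pixel columns grow to the right and rows downward; lengths in mm; the calibration is good to about 2 mm. A picture is of the moment at which its call begins.
- ctrl.job_done(): hands the job in; it is judged then, once.
The state is a dict: "t": time; "q": joint angles; "qd": joint speeds; "effort": joint torques, N m; "tcp_pos": TCP position; "eef_rot": TCP orientation; "wrist_force": force on the tool from outside, world axes, zero at the start; "wrist_torque": the same for the moment, N m; "gripper_width": finger opening in mm; "gripper_force": force on a finger pad.
Only numpy, scipy, OpenCV 4.12 (cv2) and the standard library are available. Lean on these libraries where they do the work, as an engineer would, in place of code of your own. Each camera call takes 0.05 s, during which the arm holds its last target. There are 200 camera calls.

## Working session

There is one attempt and no reset: what is moved stays moved. The work goes in short steps, Python scripts to look and compute and a tool call to move; the robot and the scene stay as the last step left them, time stands still between calls to the robot, and variables do not carry over. Pictures are saved under pics/ and viewed, at most 10 in all, crops included, and the job is handed in when it is done.

Besides the shell and the picture viewer there is one more tool, called after "Call:" as a command line: name --argument value ..., lists and objects as JSON in quotes. move_arm: Moves the arm, as the interface text tells. Its arguments: {"type":"object","properties":{"series":{"type":"array"}},"required":["series"]}

```bash
mkdir -p pics
cat > h.py <<'E'
import numpy as np,cv2
from station import ctrl
def cam(n):
    c=ctrl.read_camera(n); c['K']=np.array(c['camera_matrix']);c['R']=np.array(c['R']);c['t']=np.array(c['t']);c['hsv']=cv2.cvtColor(c['pixels'],cv2.COLOR_RGB2HSV);return c
def save(c,n): cv2.imwrite('pics/'+n+'.png',c['pixels'][:,:,::-1])
def ray(c,u,v,z):
    d=c['R'].T@np.linalg.inv(c['K'])@np.array([u,v,1.]);o=-c['R'].T@c['t'];return o+d*(z-o[2])/d[2]
def cloud(c):
    v,u=np.mgrid[:420,:560];D=c['depth'];p=np.stack([u,v,np.ones_like(u)],-1)@np.linalg.inv(c['K']).T*D[...,None]
    return (p-c['t'])@c['R']
E
python3 - <<'E'
from h import *
for n in('top','scene'):
    c=cam(n);save(c,n+'0');print(n,-c['R'].T@c['t'],c['R'][2])
    np.savez(n+'0.npz',**{k:c[k] for k in('pixels','depth','K','R','t','hsv')})
print(ctrl.get_state())
E
```

```text
top [ 346.31342912 -194.02460155 1370.7928322 ] [ 1.29665622e-01  7.47648990e-04 -9.91557496e-01]
scene [-176.01595198  507.4544904   828.20863598] [ 0.58086914 -0.57689514 -0.5742674 ]
{'t': 0.1, 'q': array([-6.79946803e+01,  5.26259370e+00,  7.05758910e+01,  1.29140135e-03,
        1.04266817e+02, -3.24827121e+00]), 'qd': array([ 0.00105393, -0.04512316, -0.18466262,  0.03431265,  0.07875994,
       -0.07596313]), 'effort': array([ 2.16063723e-03, -4.60216784e+01, -4.19218361e+01, -1.56055171e-05,
        1.06305242e-02,  5.82504754e-06]), 'tcp_pos': array([ 255.90435824, -542.45662575,  252.21522263]), 'eef_rot': array([-1.79894939e+02, -7.21679182e-03,  2.52539014e+01]), 'wrist_force': array([-0.33255415, -1.42263143,  0.94491218]), 'wrist_torque': array([-0.0140209 , -0.05263102, -0.0338936 ]), 'gripper_force': 0.0, 'gripper_width': 85.19532652865519}
```

View pics/top0.png

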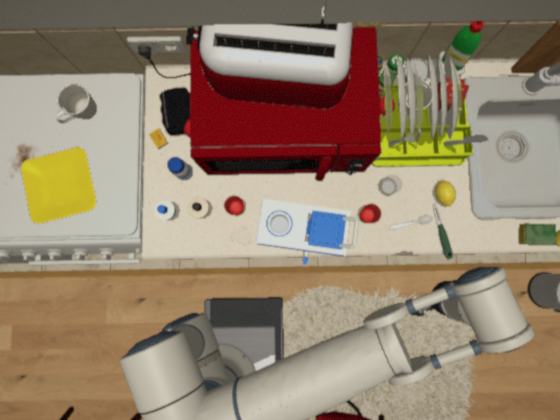

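View pics/scene0.png

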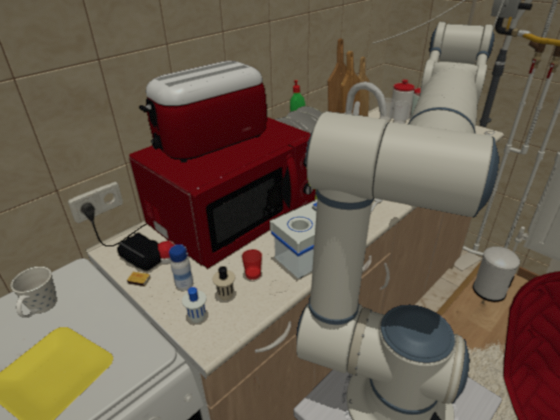

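The top view shows these candidates:
- **New cartridge:** white body and blue knob at (165,211).
- **Look-alikes for it:** used cartridge with black knob at (199,208), and blue-capped shaker at (178,167).
- **Other objects:** clear glass at (389,186), and red tumblers at (234,205) and (370,213), which I leave alone.
- **Tank:** socket at (279,223), flap at (327,229), handle at about (349,233).

My choice is (165,211), which I'll check in a crop.

Run:
```python
from h import *
def ld(n): return dict(np.load(n+'0.npz'))
c=ld('top');h=c['hsv'];P=cloud(c)
im=c['pixels'][150:260,140:400,::-1];cv2.imwrite('pics/crop.png',cv2.resize(im,None,fx=3,fy=3,interpolation=cv2.INTER_CUBIC))
blue=cv2.inRange(h,(95,120,50),(130,255,255))
n,l,s,ce=cv2.connectedComponentsWithStats(blue)
for i in range(1,n):
    if s[i,4]>15: 
        q=P[l==i]; print('blue',ce[i].round(1),s[i,4],np.median(q,0).round(0),'zmax',np.percentile(q[:,2],95).round(0))
        if s[i,4]>300: 
            pts=np.array([ray(c,u,v,148)[:2] for v,u in np.argwhere(l==i)],np.float32);print(cv2.minAreaRect(pts))
# knob
for nm,(u,v) in dict(new=(165,211),used=(199,208),sock=(279,223)).items():
    m=P[v-12:v+13,u-14:u+15].reshape(-1,3);k=m[(m[:,2]>80)&(m[:,2]<115)];print(nm,len(k),k.mean(0).round(1) if len(k) else '',np.percentile(m[:,2],[5,50,95]).round(0))
    k=m[(m[:,2]>58)&(m[:,2]<75)];print('  collar',len(k),((k.min(0)+k.max(0))/2).round(1) if len(k) else '')
# tank top
t=(abs(P[...,2]-141)<5);t[:, :240]=0;t[:,365:]=0;t[:190]=0;t[265:]=0
pts=P[t][:,:2].astype(np.float32);print(len(pts),cv2.minAreaRect(pts))
# handle
H=(P[...,2]>160)&(P[...,2]<190);H[:,:335]=0;H[:,370:]=0;H[:205]=0;H[260:]=0
print('handle',np.argwhere(H)[:,::-1].tolist()[:60],P[H].mean(0) if H.any() else '')
s=ld('scene');h=s['hsv'];P2=cloud(s)
b=cv2.inRange(h,(95,120,50),(130,255,255));n,l,st,ce=cv2.connectedComponentsWithStats(b)
for i in range(1,n):
    if st[i,4]>15: print('sc blue',ce[i].round(1),st[i],np.median(P2[l==i],0).round(0))
```

```text
blue [175.5 164.9] 178 [606. 103. 127.] zmax 132.0
blue [161.6 208.9] 47 [488. 146.  98.] zmax 101.0
blue [325.5 229.4] 1110 [ 421. -303.  148.] zmax 152.0
((420.8506164550781, -301.9927673339844), (96.11839294433594, 87.67495727539062), 81.25701141357422)
new 70 [488.  148.9  96.2] [-5. 13. 98.]
  collar 269 [488.9 150.5  66.6]
used 61 [493.6  51.9  96.8] [-5.  4. 96.]
  collar 270 [494.5  52.2  66.5]
sock 14 [ 459.1 -178.1  103.2] [  6. 137. 143.]
  collar 0 
2493 ((428.5511474609375, -244.3690185546875), (244.7045135498047, 124.59814453125), 81.14275360107422)
handle [[347, 218], [349, 218], [350, 218], [351, 218], [352, 218], [353, 218], [354, 218], [355, 218], [356, 218], [349, 219], [350, 219], [351, 219], [352, 219], [353, 219], [354, 219], [355, 219], [356, 219], [357, 219], [348, 220], [350, 220], [351, 220], [352, 220], [353, 220], [354, 220], [355, 220], [356, 220], [357, 220], [354, 221], [355, 221], [356, 221], [357, 221], [358, 221], [355, 222], [356, 222], [357, 222], [358, 222], [355, 223], [356, 223], [357, 223], [358, 223], [355, 224], [356, 224], [357, 224], [354, 225], [355, 225], [356, 225], [357, 225], [354, 226], [355, 226], [356, 226], [357, 226], [354, 227], [355, 227], [356, 227], [357, 227], [354, 228], [355, 228], [356, 228], [357, 228], [354, 229]] [ 407.29430047 -372.60124432  174.87626429]
sc blue [292.1 245.8] [272 232  42  24 126] [ 412. -127.  103.]
sc blue [177.6 252.9] [169 245  17  17 224] [597. 111. 126.]
sc blue [192.5 293.4] [188 287   9  14  97] [481. 154.  94.]
```

View pics/crop.png

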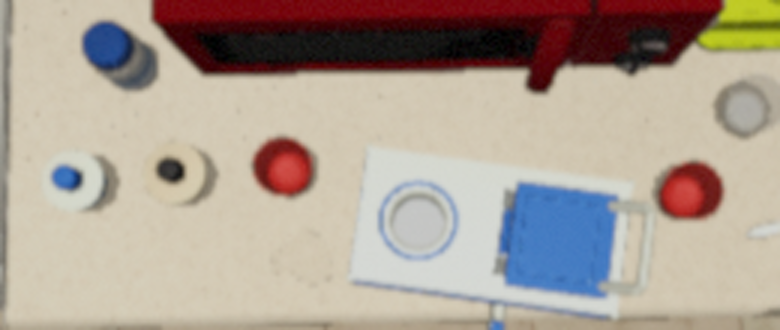

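The crop confirms the white body with blue knob at crop (65,178), i.e. full-image (162,209). The used one has its black knob at crop (170,170). Next I refine the socket and work out the first move.

```bash
cat >> h.py <<'E'
from scipy.spatial.transform import Rotation as Ro
def go(target,yaw,s=None):
    s=s or ctrl.get_state();R=Ro.from_euler('xyz',s['eef_rot'],degrees=True)
    d=R.inv().apply(np.array(target)-s['tcp_pos']);a=(R.inv()*Ro.from_euler('xyz',[180,0,yaw],degrees=True)).as_rotvec()
    print('t%.2f'%s['t'],'shift',d.round(1),'turn',a.round(3))
def socket(c,u0=279,v0=223,k=22):
    m=np.zeros((420,560),np.uint8);m[v0-k:v0+k,u0-k:u0+k]=1
    b=cv2.inRange(c['hsv'],(100,45,50),(130,255,255))*m
    q=np.array([ray(c,u,v,140)[:2] for v,u in np.argwhere(b>0)],np.float32)
    return len(q),cv2.fitEllipse(q)
E
python3 - <<'E'
from h import *
c=dict(np.load('top0.npz'));print(socket(c))
P=cloud(c);
b=cv2.inRange(c['hsv'],(95,120,50),(130,255,255))>0;b[:,:150]=0;b[:,172:]=0;b[:200]=0;b[220:]=0
k=P[b];k=k[k[:,2]>95];print(len(k),((k.min(0)+k.max(0))/2).round(1),k.mean(0))
s=dict(np.load('scene0.npz'));print(socket(s,299,226,20));
go([488,149.5,200],90)
E
```

```text
(78, ((440.4099426269531, -179.4123992919922), (67.12965393066406, 67.3164291381836), 82.77799224853516))
37 [488.3 147.8  98.9] [488.48063179 148.07230481  98.689965  ]
(80, ((422.7665100097656, -155.1188507080078), (78.95829772949219, 261.4354248046875), 36.77430725097656))
t0.10 shift [ 505.1 -526.7   53.2] turn [-2.00e-03 -1.00e-03 -1.13e+00]
```

Call:
move_arm --series '[{"tx": 505, "ty": -527, "tz": 50, "az": -1.13, "hand": 1}, {"tx": 505, "ty": -527, "tz": 50, "az": -1.13, "hand": 1}, {"tx": 505, "ty": -527, "tz": 50, "az": -1.13, "hand": 1}, {"tx": 505, "ty": -527, "tz": 50, "az": -1.13, "hand": 1}, {"tx": 505, "ty": -527, "tz": 50, "az": -1.13, "hand": 1}, {"tx": 505, "ty": -527, "tz": 50, "az": -1.13, "hand": 1}, {"tx": 505, "ty": -527, "tz": 50, "az": -1.13, "hand": 1}, {"tx": 505, "ty": -527, "tz": 50, "az": -1.13, "hand": 1}]'

```text
invalid input at $.series[0]: expected keys tx, ty, tz, ax, ay, az, hand
```

```bash
python3 -c "
from h import *
go([488.5,148.5,200],90);print(ctrl.get_state()['tcp_pos'])"
```

```text
t0.10 shift [ 505.1 -525.6   53.2] turn [-2.00e-03 -1.00e-03 -1.13e+00]
[ 255.90435824 -542.45662575  252.21522263]
```

Call:
move_arm --series '[{"tx": 505, "ty": -526, "tz": 50, "ax": 0, "ay": 0, "az": -1.13, "hand": 1}, {"tx": 505, "ty": -526, "tz": 50, "ax": 0, "ay": 0, "az": -1.13, "hand": 1}, {"tx": 505, "ty": -526, "tz": 50, "ax": 0, "ay": 0, "az": -1.13, "hand": 1}, {"tx": 505, "ty": -526, "tz": 50, "ax": 0, "ay": 0, "az": -1.13, "hand": 1}, {"tx": 505, "ty": -526, "tz": 50, "ax": 0, "ay": 0, "az": -1.13, "hand": 1}, {"tx": 505, "ty": -526, "tz": 50, "ax": 0, "ay": 0, "az": -1.13, "hand": 1}, {"tx": 505, "ty": -526, "tz": 50, "ax": 0, "ay": 0, "az": -1.13, "hand": 1}, {"tx": 505, "ty": -526, "tz": 50, "ax": 0, "ay": 0, "az": -1.13, "hand": 1}]'

```text
t: 0.9
tcp_pos: [383.1, -162.4, 225.5]
eef_rot: [180.0, -0.0, 90.3]
wrist_force: [1.1, -0.3, -0.2]
gripper_width: 85.4
gripper_force: 0.0
```

```bash
python3 -c "
from h import *
go([488.5,148.5,200],90);print(ctrl.get_state()['tcp_pos'])"
```

```text
t0.90 shift [310.4 106.8  25.5] turn [ 0.    -0.     0.005]
[ 383.13197919 -162.43820735  225.46851702]
```

Call:
move_arm --series '[{"tx": 310, "ty": 106, "tz": 25, "ax": 0, "ay": 0, "az": 0, "hand": 1}, {"tx": 310, "ty": 106, "tz": 25, "ax": 0, "ay": 0, "az": 0, "hand": 1}, {"tx": 310, "ty": 106, "tz": 25, "ax": 0, "ay": 0, "az": 0, "hand": 1}, {"tx": 310, "ty": 106, "tz": 25, "ax": 0, "ay": 0, "az": 0, "hand": 1}, {"tx": 310, "ty": 106, "tz": 25, "ax": 0, "ay": 0, "az": 0, "hand": 1}, {"tx": 310, "ty": 106, "tz": 25, "ax": 0, "ay": 0, "az": 0, "hand": 1}, {"tx": 310, "ty": 106, "tz": 25, "ax": 0, "ay": 0, "az": 0, "hand": 1}, {"tx": 310, "ty": 106, "tz": 25, "ax": 0, "ay": 0, "az": 0, "hand": 1}]'

```text
t: 1.7
tcp_pos: [489.0, 148.8, 199.2]
eef_rot: [-179.8, -0.0, 90.3]
wrist_force: [-0.2, -0.4, 0.1]
gripper_width: 85.5
gripper_force: 0.0
```

```bash
python3 -c "
from h import *
go([488.5,148.5,95],90);print(ctrl.get_state()['tcp_pos'])"
```

```text
t1.70 shift [ -0.4  -0.2 104.2] turn [-0.003 -0.     0.005]
[488.9526503 148.8048815 199.2466072]
```

Call:
move_arm --series '[{"tx": 0, "ty": 0, "tz": 25, "ax": 0, "ay": 0, "az": 0, "hand": 1}, {"tx": 0, "ty": 0, "tz": 50, "ax": 0, "ay": 0, "az": 0, "hand": 1}, {"tx": 0, "ty": 0, "tz": 70, "ax": 0, "ay": 0, "az": 0, "hand": 1}, {"tx": 0, "ty": 0, "tz": 85, "ax": 0, "ay": 0, "az": 0, "hand": 1}, {"tx": 0, "ty": 0, "tz": 97, "ax": 0, "ay": 0, "az": 0, "hand": 1}, {"tx": 0, "ty": 0, "tz": 104, "ax": 0, "ay": 0, "az": 0, "hand": 1}, {"tx": 0, "ty": 0, "tz": 104, "ax": 0, "ay": 0, "az": 0, "hand": 1}, {"tx": 0, "ty": 0, "tz": 104, "ax": 0, "ay": 0, "az": 0, "hand": 1}]'

```text
t: 2.5
tcp_pos: [489.5, 145.6, 97.7]
eef_rot: [179.9, -0.0, 90.0]
wrist_force: [0.1, -0.1, -0.2]
gripper_width: 85.2
gripper_force: 0.0
```

Call:
move_arm --series '[{"tx": 0, "ty": 0, "tz": 0, "ax": 0, "ay": 0, "az": 0, "hand": 0.2}, {"tx": 0, "ty": 0, "tz": 0, "ax": 0, "ay": 0, "az": 0, "hand": -0.2}, {"tx": 0, "ty": 0, "tz": 0, "ax": 0, "ay": 0, "az": 0, "hand": -0.4}, {"tx": 0, "ty": 0, "tz": 0, "ax": 0, "ay": 0, "az": 0, "hand": -0.6}, {"tx": 0, "ty": 0, "tz": 0, "ax": 0, "ay": 0, "az": 0, "hand": -1}, {"tx": 0, "ty": 0, "tz": 0, "ax": 0, "ay": 0, "az": 0, "hand": -1}, {"tx": 0, "ty": 0, "tz": 0, "ax": 0, "ay": 0, "az": 0, "hand": -1}, {"tx": 0, "ty": 0, "tz": 0, "ax": 0, "ay": 0, "az": 0, "hand": -1}]'

```text
t: 3.3
tcp_pos: [489.4, 145.7, 97.4]
eef_rot: [179.9, -0.0, 90.0]
wrist_force: [0.7, 0.4, 4.0]
gripper_width: 22.2
gripper_force: 58.8
```

Call:
move_arm --series '[{"tx": 0, "ty": 0, "tz": -15, "ax": 0, "ay": 0, "az": 0, "hand": -1}, {"tx": 0, "ty": 0, "tz": -40, "ax": 0, "ay": 0, "az": 0, "hand": -1}, {"tx": 0, "ty": 0, "tz": -70, "ax": 0, "ay": 0, "az": 0, "hand": -1}, {"tx": 0, "ty": 0, "tz": -100, "ax": 0, "ay": 0, "az": 0, "hand": -1}, {"tx": 0, "ty": 0, "tz": -130, "ax": 0, "ay": 0, "az": 0, "hand": -1}, {"tx": 0, "ty": 0, "tz": -150, "ax": 0, "ay": 0, "az": 0, "hand": -1}, {"tx": 0, "ty": 0, "tz": -160, "ax": 0, "ay": 0, "az": 0, "hand": -1}, {"tx": 0, "ty": 0, "tz": -165, "ax": 0, "ay": 0, "az": 0, "hand": -1}]'

```text
t: 4.1
tcp_pos: [489.2, 145.6, 262.9]
eef_rot: [180.0, -0.0, 90.0]
wrist_force: [0.5, 0.5, -2.2]
gripper_width: 21.9
gripper_force: 59.0
```

Run:
```python
from h import *
s=ctrl.get_state();print(s['tcp_pos'],s['eef_rot'],s['gripper_width'],s['gripper_force'],s['wrist_force'])
for n in('top','scene'):
    c=cam(n);save(c,n+'1')
    np.savez(n+'1.npz',**{k:c[k] for k in('pixels','depth','K','R','t','hsv')})
a=cv2.imread('pics/top1.png')[120:330,60:340];b=cv2.imread('pics/scene1.png')[150:360,100:380]
cv2.imwrite('pics/c1.png',cv2.resize(np.hstack([a,b]),(800,300)))
go([440.4,-182.5,265],90)
```

```text
[489.16523165 145.61541086 262.89146994] [ 1.79958594e+02 -7.80189936e-03  9.00018008e+01] 21.9247577629215 59.02582888986217 [ 0.52265699  0.50852099 -2.23001362]
t4.20 shift [-328.1  -48.6   -3.2] turn [-0.001  0.    -0.   ]
```

View pics/c1.png

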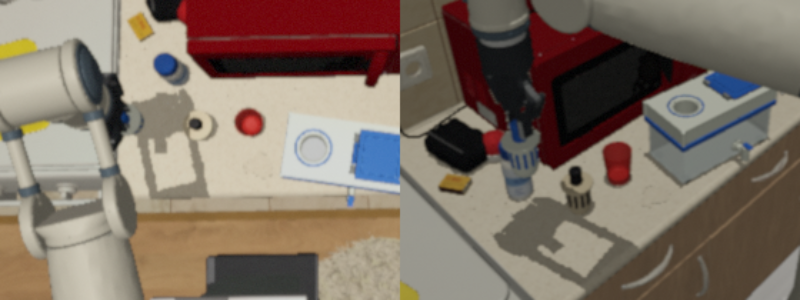

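The crop shows the new cartridge hanging upright in the gripper (scene half, about (518,165)). The used one is still standing at (577,190), and the socket is free. Moving above the socket now.

Call:
move_arm --series '[{"tx": -30, "ty": -5, "tz": -3, "ax": 0, "ay": 0, "az": 0, "hand": -1}, {"tx": -75, "ty": -11, "tz": -3, "ax": 0, "ay": 0, "az": 0, "hand": -1}, {"tx": -123, "ty": -18, "tz": -3, "ax": 0, "ay": 0, "az": 0, "hand": -1}, {"tx": -171, "ty": -25, "tz": -3, "ax": 0, "ay": 0, "az": 0, "hand": -1}, {"tx": -219, "ty": -33, "tz": -3, "ax": 0, "ay": 0, "az": 0, "hand": -1}, {"tx": -264, "ty": -40, "tz": -3, "ax": 0, "ay": 0, "az": 0, "hand": -1}, {"tx": -304, "ty": -45, "tz": -3, "ax": 0, "ay": 0, "az": 0, "hand": -1}, {"tx": -328, "ty": -48, "tz": -3, "ax": 0, "ay": 0, "az": 0, "hand": -1}]'

```text
t: 5.0
tcp_pos: [439.8, -184.9, 262.9]
eef_rot: [-179.8, -0.0, 89.8]
wrist_force: [0.3, 0.1, -1.6]
gripper_width: 22.0
gripper_force: 59.0
```

Call:
move_arm --series '[{"tx": 0, "ty": 0, "tz": 0, "ax": 0, "ay": 0, "az": 0, "hand": -1}, {"tx": 0, "ty": 0, "tz": 0, "ax": 0, "ay": 0, "az": 0, "hand": -1}, {"tx": 0, "ty": 0, "tz": 0, "ax": 0, "ay": 0, "az": 0, "hand": -1}]'

```text
t: 5.3
tcp_pos: [441.1, -181.5, 264.1]
eef_rot: [-179.9, -0.1, 90.1]
wrist_force: [-0.0, -0.3, -1.5]
gripper_width: 21.9
gripper_force: 59.0
```

Run:
```python
from h import *
from scipy.optimize import least_squares
s=ctrl.get_state();p=s['tcp_pos'];print(p,s['eef_rot'],s['gripper_width'])
c=cam('scene');save(c,'scene2');t=cam('top');save(t,'top2')
def fit(c,z0,z1,r,ctr):
    P=cloud(c).reshape(-1,3);m=(P[:,2]>z0)&(P[:,2]<z1)&(np.hypot(P[:,0]-ctr[0],P[:,1]-ctr[1])<r+14)
    q=P[m][:,:2]
    f=least_squares(lambda k:np.hypot(q[:,0]-k[0],q[:,1]-k[1])-r,ctr,loss='soft_l1')
    return len(q),f.x.round(1),np.abs(f.fun).mean().round(2)
dz=p[2]-97.4
print('collar',fit(c,dz+62,dz+67,30,p[:2]));
for a in(18,32,46): print('body',a,fit(c,dz+a,dz+a+12,22.5,p[:2]))
print('collar top',fit(t,dz+62,dz+67,30,p[:2]))
u=c['K']@(c['R']@np.array([440,-179,140])+c['t']);print((u/u[2])[:2])
a=c['pixels'][140:280,230:370,::-1];b=t['pixels'][150:290,200:340,::-1]
cv2.imwrite('pics/c2.png',cv2.resize(np.hstack([a,b]),(800,400),interpolation=cv2.INTER_CUBIC))
```

```text
[ 441.10302251 -181.53639065  264.09122759] [-1.79930726e+02 -6.26344364e-02  9.00505651e+01] 21.853094494922
collar (127, array([ 440.1, -184.2]), np.float64(5.78))
body 18 (60, array([ 438.8, -178. ]), np.float64(1.09))
body 32 (62, array([ 438.3, -178.2]), np.float64(1.18))
body 46 (53, array([ 438.5, -178.1]), np.float64(1.05))
collar top (0, array([ 441.1, -181.5]), np.float64(nan))
[298.73895512 223.55799942]<stdin>:9: RuntimeWarning: Mean of empty slice.
  ret = ret.dtype.type(ret / rcount)
```

View pics/c2.png

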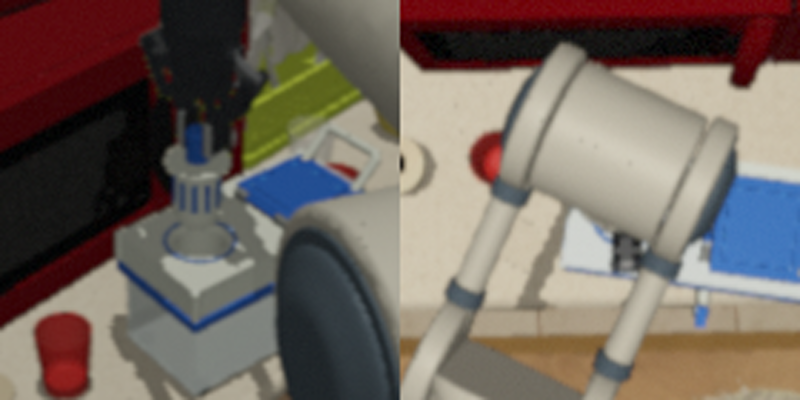

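The scene half shows the cartridge hanging vertically over the ring at crop (200,240). Comparing the two within the scene camera.

Run:
```python
from h import *
for f in('scene0','scene1'):
    c=dict(np.load(f+'.npz'))
    b=cv2.inRange(c['hsv'],(100,35,50),(130,255,255));v,u=np.argwhere(b>0).T
    q=np.array([ray(c,a,d,140)[:2] for a,d in zip(u,v)],np.float32)
    r=np.hypot(q[:,0]-440,q[:,1]+179);m=(r<40)&(r>25);k=q[m]
    x,y=k.T;A=np.c_[2*x,2*y,np.ones(len(x))];s=np.linalg.lstsq(A,x*x+y*y,rcond=None)[0];print(f,len(k),s[:2],np.sqrt(s[2]+s[0]**2+s[1]**2))
    P=cloud(c);m=(abs(P[...,2]-140)<6)&(abs(P[...,0]-440)<60)&(abs(P[...,1]+179)<60);print('z',P[m][:,2].mean())
c=dict(np.load('top0.npz'));b=cv2.inRange(c['hsv'],(100,35,50),(130,255,255));v,u=np.argwhere(b>0).T
q=np.array([ray(c,a,d,140)[:2] for a,d in zip(u,v)]);r=np.hypot(q[:,0]-440,q[:,1]+179);x,y=q[(r<40)&(r>25)].T
s=np.linalg.lstsq(np.c_[2*x,2*y,np.ones(len(x))],x*x+y*y,rcond=None)[0];print('top',s[:2])
```

```text
scene0 58 [ 438.50022307 -180.15231934] 33.539317468437
z 139.10431784578265
scene1 61 [ 438.5152444  -180.16928832] 33.53231029574289
z 139.174136868899
top [ 440.30775598 -179.58504216]
```

Call:
move_arm --series '[{"tx": -1.5, "ty": 0, "tz": 8, "ax": 0, "ay": 0, "az": 0, "hand": -1}, {"tx": -1.5, "ty": 0, "tz": 20, "ax": 0, "ay": 0, "az": 0, "hand": -1}, {"tx": -1.5, "ty": 0, "tz": 28, "ax": 0, "ay": 0, "az": 0, "hand": -1}, {"tx": -1.5, "ty": 0, "tz": 34, "ax": 0, "ay": 0, "az": 0, "hand": -1}, {"tx": -1.5, "ty": 0, "tz": 40, "ax": 0, "ay": 0, "az": 0, "hand": -1}, {"tx": -1.5, "ty": 0, "tz": 45, "ax": 0, "ay": 0, "az": 0, "hand": -1}, {"tx": -1.5, "ty": 0, "tz": 50, "ax": 0, "ay": 0, "az": 0, "hand": -1}, {"tx": -1.5, "ty": 0, "tz": 52, "ax": 0, "ay": 0, "az": 0, "hand": -1}]'

```text
t: 6.2
tcp_pos: [441.0, -183.9, 212.3]
eef_rot: [-180.0, -0.0, 90.0]
wrist_force: [0.4, -0.4, -1.7]
gripper_width: 22.0
gripper_force: 59.0
```

Call:
move_arm --series '[{"tx": 0, "ty": 0, "tz": 5, "ax": 0, "ay": 0, "az": 0, "hand": -1}, {"tx": 0, "ty": 0, "tz": 10, "ax": 0, "ay": 0, "az": 0, "hand": -1}, {"tx": 0, "ty": 0, "tz": 15, "ax": 0, "ay": 0, "az": 0, "hand": -1}, {"tx": 0, "ty": 0, "tz": 20, "ax": 0, "ay": 0, "az": 0, "hand": -1}, {"tx": 0, "ty": 0, "tz": 25, "ax": 0, "ay": 0, "az": 0, "hand": -1}, {"tx": 0, "ty": 0, "tz": 29, "ax": 0, "ay": 0, "az": 0, "hand": -1}, {"tx": 0, "ty": 0, "tz": 32, "ax": 0, "ay": 0, "az": 0, "hand": -1}, {"tx": 0, "ty": 0, "tz": 32, "ax": 0, "ay": 0, "az": 0, "hand": -1}]'

```text
t: 7.0
tcp_pos: [441.0, -183.8, 180.3]
eef_rot: [-180.0, -0.0, 90.0]
wrist_force: [-0.6, 0.5, -0.1]
gripper_width: 21.6
gripper_force: 59.0
```

Call:
move_arm --series '[{"tx": 0, "ty": 0, "tz": 2, "ax": 0, "ay": 0, "az": 0, "hand": -1}, {"tx": 0, "ty": 0, "tz": 4, "ax": 0, "ay": 0, "az": 0, "hand": -1}, {"tx": 0, "ty": 0, "tz": 5.5, "ax": 0, "ay": 0, "az": 0, "hand": -1}, {"tx": 0, "ty": 0, "tz": 5.5, "ax": 0, "ay": 0, "az": 0, "hand": -1}]'

```text
t: 7.4
tcp_pos: [441.2, -184.0, 175.5]
eef_rot: [180.0, 0.0, 90.0]
wrist_force: [-0.1, -0.5, -2.5]
gripper_width: 22.1
gripper_force: 59.0
```

Call:
move_arm --series '[{"tx": 0, "ty": 0, "tz": 1, "ax": 0, "ay": 0, "az": 0, "hand": -1}, {"tx": 0, "ty": 0, "tz": 2, "ax": 0, "ay": 0, "az": 0, "hand": -1}, {"tx": 0, "ty": 0, "tz": 2, "ax": 0, "ay": 0, "az": 0, "hand": -1}]'

```text
t: 7.7
tcp_pos: [441.4, -184.0, 175.3]
eef_rot: [179.9, 0.1, 90.0]
wrist_force: [-0.7, 0.5, 7.0]
gripper_width: 22.2
gripper_force: 59.6
```

Contact at the expected depth, so it is home. Releasing and rising.

Call:
move_arm --series '[{"tx": 0, "ty": 0, "tz": 0, "ax": 0, "ay": 0, "az": 0, "hand": -0.2}, {"tx": 0, "ty": 0, "tz": 0, "ax": 0, "ay": 0, "az": 0, "hand": 0.2}, {"tx": 0, "ty": 0, "tz": 0, "ax": 0, "ay": 0, "az": 0, "hand": 0.4}, {"tx": 0, "ty": 0, "tz": 0, "ax": 0, "ay": 0, "az": 0, "hand": 0.4}, {"tx": 0, "ty": 0, "tz": 0, "ax": 0, "ay": 0, "az": 0, "hand": 0.4}, {"tx": 0, "ty": 0, "tz": 0, "ax": 0, "ay": 0, "az": 0, "hand": 0.4}]'

```text
t: 8.3
tcp_pos: [441.1, -183.9, 173.3]
eef_rot: [-180.0, -0.0, 90.0]
wrist_force: [0.1, 0.3, -0.8]
gripper_width: 59.8
gripper_force: 0.0
```

Call:
move_arm --series '[{"tx": 0, "ty": 0, "tz": -15, "ax": 0, "ay": 0, "az": 0, "hand": 0.4}, {"tx": 0, "ty": 0, "tz": -35, "ax": 0, "ay": 0, "az": 0, "hand": 0.4}, {"tx": 0, "ty": 0, "tz": -60, "ax": 0, "ay": 0, "az": 0, "hand": 0.4}, {"tx": 0, "ty": 0, "tz": -85, "ax": 0, "ay": 0, "az": 0, "hand": 0.4}, {"tx": 0, "ty": 0, "tz": -100, "ax": 0, "ay": 0, "az": 0, "hand": 0.4}, {"tx": 0, "ty": 0, "tz": -100, "ax": 0, "ay": 0, "az": 0, "hand": 0.4}]'

```text
t: 8.9
tcp_pos: [441.9, -184.2, 277.5]
eef_rot: [179.7, 0.2, 90.0]
wrist_force: [-0.4, 0.0, -0.3]
gripper_width: 59.9
gripper_force: 0.0
```

Run:
```python
from h import *
s=ctrl.get_state();print(s['tcp_pos'],s['gripper_width'])
c=cam('scene');save(c,'scene3');P=cloud(c)
for lo,hi in((141,150),(172,182)):
    m=(P[...,2]>lo)&(P[...,2]<hi)&(np.hypot(P[...,0]-440,P[...,1]+180)<34);print(m.sum(),P[m].mean(0).round(1),np.percentile(P[m][:,2],[50,98]))
cv2.imwrite('pics/c3.png',cv2.resize(c['pixels'][140:300,230:400,::-1],(765,600),interpolation=cv2.INTER_CUBIC)[:600])
go([408,-377,250],-8.9)
```

```text
[ 441.85758497 -184.24058674  277.46867614] 59.93911638014612
195 [ 433.7 -175.4  144.4] [144.4437556  148.93248494]
40 [ 436.3 -178.   174.9] [175.13158927 177.54880698]
t8.95 shift [-192.9  -33.6   25.6] turn [ 3.000e-03 -1.000e-03  1.726e+00]
```

View pics/c3.png

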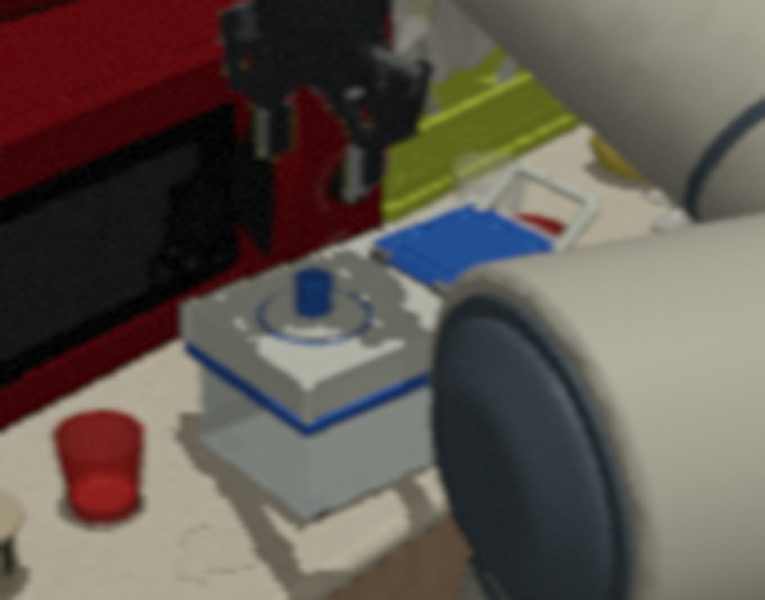

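The cartridge is home: its knob stands centred in the ring (crop (313,290)), collar at about 145 mm, knob top at about 177 mm. The flap is still shut. Now on to the handle.

Call:
move_arm --series '[{"tx": -193, "ty": -33, "tz": 10, "ax": 0, "ay": 0, "az": 1.1, "hand": 0.2}, {"tx": -193, "ty": -33, "tz": 10, "ax": 0, "ay": 0, "az": 1.1, "hand": 0.2}, {"tx": -193, "ty": -33, "tz": 10, "ax": 0, "ay": 0, "az": 1.1, "hand": 0.2}, {"tx": -193, "ty": -33, "tz": 10, "ax": 0, "ay": 0, "az": 1.1, "hand": 0.2}, {"tx": -193, "ty": -33, "tz": 10, "ax": 0, "ay": 0, "az": 1.1, "hand": 0.2}, {"tx": -193, "ty": -33, "tz": 10, "ax": 0, "ay": 0, "az": 1.1, "hand": 0.2}, {"tx": -193, "ty": -33, "tz": 10, "ax": 0, "ay": 0, "az": 1.1, "hand": 0.2}, {"tx": -193, "ty": -33, "tz": 10, "ax": 0, "ay": 0, "az": 1.1, "hand": 0.2}]'

```text
t: 9.75
tcp_pos: [407.7, -376.9, 261.8]
eef_rot: [-179.9, 0.0, 26.7]
wrist_force: [0.8, 0.1, -0.1]
gripper_width: 51.5
gripper_force: 0.0
```

Run:
```python
from h import *
c=dict(np.load('top0.npz'));P=cloud(c);y=np.deg2rad(-8.86);C=np.array([428.5,-244.4])
H=(P[...,2]>166)&(P[...,2]<190);H[:,:335]=0;H[:,370:]=0;H[:205]=0;H[260:]=0
q=P[H];d=q[:,:2]-C;X=d@[np.cos(y),np.sin(y)];Y=d@[-np.sin(y),np.cos(y)]
m=(abs(X)<28);print(m.sum(),np.percentile(Y[m],[5,25,50,75,95]).round(1),q[m][:,2].mean(),np.polyfit(X[m],Y[m],1),X.min(),X.max())
b=q[m].mean(0);print(b)
go([408.5,-377,230],-8.9)
```

```text
81 [-138.1 -136.1 -133.4 -131.  -129.4] 177.9856645337391 [-5.63383339e-03 -1.33479891e+02] -40.42034867506615 39.59626943247229
[ 407.85326775 -376.27292139  177.98566453]
t9.75 shift [ 0.6  0.5 31.8] turn [-0.002  0.001  0.621]
```

Call:
move_arm --series '[{"tx": 0.6, "ty": 0, "tz": 30, "ax": 0, "ay": 0, "az": 0.62, "hand": 0.2}, {"tx": 0.6, "ty": 0, "tz": 30, "ax": 0, "ay": 0, "az": 0.62, "hand": 0.2}, {"tx": 0.6, "ty": 0, "tz": 30, "ax": 0, "ay": 0, "az": 0.62, "hand": 0.2}, {"tx": 0.6, "ty": 0, "tz": 30, "ax": 0, "ay": 0, "az": 0.62, "hand": 0.2}, {"tx": 0.6, "ty": 0, "tz": 30, "ax": 0, "ay": 0, "az": 0.62, "hand": 0.2}, {"tx": 0.6, "ty": 0, "tz": 30, "ax": 0, "ay": 0, "az": 0.62, "hand": 0.2}, {"tx": 0.6, "ty": 0, "tz": 30, "ax": 0, "ay": 0, "az": 0.62, "hand": 0.2}]'

```text
t: 10.45
tcp_pos: [408.6, -376.5, 233.0]
eef_rot: [-180.0, 0.0, -8.4]
wrist_force: [-0.0, 0.0, -0.2]
gripper_width: 50.9
gripper_force: 0.0
```

Run:
```python
from h import *
s=ctrl.get_state();print(s['tcp_pos'],s['eef_rot'])
go([408.5,-376.5,179],-8.9)
```

```text
[ 408.59273395 -376.54048924  232.97530791] [-1.79978058e+02  2.95275218e-02 -8.38108529e+00]
t10.45 shift [-0.1 -0.  54. ] turn [-0.     0.001  0.009]
```

Call:
move_arm --series '[{"tx": 0, "ty": 0, "tz": 15, "ax": 0, "ay": 0, "az": 0, "hand": 0.2}, {"tx": 0, "ty": 0, "tz": 30, "ax": 0, "ay": 0, "az": 0.01, "hand": 0.2}, {"tx": 0, "ty": 0, "tz": 42, "ax": 0, "ay": 0, "az": 0.01, "hand": 0.2}, {"tx": 0, "ty": 0, "tz": 50, "ax": 0, "ay": 0, "az": 0.01, "hand": 0.2}, {"tx": 0, "ty": 0, "tz": 54, "ax": 0, "ay": 0, "az": 0.01, "hand": 0.2}, {"tx": 0, "ty": 0, "tz": 54, "ax": 0, "ay": 0, "az": 0.01, "hand": 0.2}]'

```text
t: 11.05
tcp_pos: [408.5, -376.4, 178.5]
eef_rot: [-180.0, 0.1, -9.1]
wrist_force: [0.3, 0.6, 0.4]
gripper_width: 51.2
gripper_force: 0.0
```

Call:
move_arm --series '[{"tx": 0, "ty": 0, "tz": 0, "ax": 0, "ay": 0, "az": 0, "hand": -0.2}, {"tx": 0, "ty": 0, "tz": 0, "ax": 0, "ay": 0, "az": 0, "hand": -0.5}, {"tx": 0, "ty": 0, "tz": 0, "ax": 0, "ay": 0, "az": 0, "hand": -0.8}, {"tx": 0, "ty": 0, "tz": 0, "ax": 0, "ay": 0, "az": 0, "hand": -1}, {"tx": 0, "ty": 0, "tz": 0, "ax": 0, "ay": 0, "az": 0, "hand": -1}, {"tx": 0, "ty": 0, "tz": 0, "ax": 0, "ay": 0, "az": 0, "hand": -1}, {"tx": 0, "ty": 0, "tz": 0, "ax": 0, "ay": 0, "az": 0, "hand": -1}]'

```text
t: 11.75
tcp_pos: [408.7, -377.7, 180.3]
eef_rot: [179.9, -0.1, -9.2]
wrist_force: [-0.2, -5.3, 2.5]
gripper_width: 7.5
gripper_force: 58.6
```

Run:
```python
from h import *
s=ctrl.get_state();print(s['tcp_pos'],s['eef_rot'],s['gripper_width'],s['gripper_force'])
# arc in tool shifts (tool y ~ -tank y, tool z down)
r=np.hypot(122,30);a0=np.arctan2(30,122)
for k in range(1,25):
    th=min(k*3/57.3*1, 1.05) if k<21 else 1.05
    ty=-(122-r*np.cos(a0+th));tz=-(r*np.sin(a0+th)-30);print(k,round(th,3),round(ty,1),round(tz,1))
```

```text
[ 408.73608616 -377.66566674  180.28653749] [ 1.79856440e+02 -8.42255263e-02 -9.16032908e+00] 7.50212266865284 58.584290742874146
1 0.052 -1.7 -6.3
2 0.105 -3.8 -12.6
3 0.157 -6.2 -18.7
4 0.209 -8.9 -24.7
5 0.262 -11.9 -30.6
6 0.314 -15.2 -36.2
7 0.366 -18.9 -41.7
8 0.419 -22.7 -47.0
9 0.471 -26.9 -52.1
10 0.524 -31.3 -57.0
11 0.576 -36.0 -61.6
12 0.628 -40.9 -66.0
13 0.681 -46.1 -70.1
14 0.733 -51.4 -73.9
15 0.785 -56.9 -77.5
16 0.838 -62.7 -80.7
17 0.89 -68.5 -83.7
18 0.942 -74.6 -86.3
19 0.995 -80.7 -88.7
20 1.047 -87.0 -90.7
21 1.05 -87.3 -90.8
22 1.05 -87.3 -90.8
23 1.05 -87.3 -90.8
24 1.05 -87.3 -90.8
```

Call:
move_arm --series '[{"tx": 0, "ty": -0.7, "tz": -3, "ax": 0, "ay": 0, "az": 0, "hand": -1}, {"tx": 0, "ty": -1.7, "tz": -6.3, "ax": 0, "ay": 0, "az": 0, "hand": -1}, {"tx": 0, "ty": -3.8, "tz": -12.6, "ax": 0, "ay": 0, "az": 0, "hand": -1}, {"tx": 0, "ty": -6.2, "tz": -18.7, "ax": 0, "ay": 0, "az": 0, "hand": -1}, {"tx": 0, "ty": -8.9, "tz": -24.7, "ax": 0, "ay": 0, "az": 0, "hand": -1}, {"tx": 0, "ty": -11.9, "tz": -30.6, "ax": 0, "ay": 0, "az": 0, "hand": -1}, {"tx": 0, "ty": -15.2, "tz": -36.2, "ax": 0, "ay": 0, "az": 0, "hand": -1}, {"tx": 0, "ty": -18.9, "tz": -41.7, "ax": 0, "ay": 0, "az": 0, "hand": -1}]'

```text
t: 12.55
tcp_pos: [411.5, -359.9, 222.1]
eef_rot: [179.7, -0.1, -9.2]
wrist_force: [-0.6, -10.0, -0.1]
gripper_width: 7.7
gripper_force: 58.4
```

Call:
move_arm --series '[{"tx": 0, "ty": -3.8, "tz": -5.3, "ax": 0, "ay": 0, "az": 0, "hand": -1}, {"tx": 0, "ty": -8, "tz": -10.4, "ax": 0, "ay": 0, "az": 0, "hand": -1}, {"tx": 0, "ty": -12.4, "tz": -15.3, "ax": 0, "ay": 0, "az": 0, "hand": -1}, {"tx": 0, "ty": -17.1, "tz": -19.9, "ax": 0, "ay": 0, "az": 0, "hand": -1}, {"tx": 0, "ty": -22, "tz": -24.3, "ax": 0, "ay": 0, "az": 0, "hand": -1}, {"tx": 0, "ty": -27.2, "tz": -28.4, "ax": 0, "ay": 0, "az": 0, "hand": -1}, {"tx": 0, "ty": -32.5, "tz": -32.2, "ax": 0, "ay": 0, "az": 0, "hand": -1}, {"tx": 0, "ty": -38, "tz": -35.8, "ax": 0, "ay": 0, "az": 0, "hand": -1}]'

```text
t: 13.35
tcp_pos: [417.4, -323.0, 260.1]
eef_rot: [179.6, -0.2, -9.3]
wrist_force: [-2.3, -10.3, 7.2]
gripper_width: 7.8
gripper_force: 58.6
```

Call:
move_arm --series '[{"tx": 0, "ty": -5.8, "tz": -3.2, "ax": 0, "ay": 0, "az": 0, "hand": -1}, {"tx": 0, "ty": -11.6, "tz": -6.2, "ax": 0, "ay": 0, "az": 0, "hand": -1}, {"tx": 0, "ty": -17.7, "tz": -8.8, "ax": 0, "ay": 0, "az": 0, "hand": -1}, {"tx": 0, "ty": -23.8, "tz": -11.2, "ax": 0, "ay": 0, "az": 0, "hand": -1}, {"tx": 0, "ty": -28, "tz": -12.6, "ax": 0, "ay": 0, "az": 0, "hand": -1}, {"tx": 0, "ty": -30.4, "tz": -13.3, "ax": 0, "ay": 0, "az": 0, "hand": -1}, {"tx": 0, "ty": -30.4, "tz": -13.3, "ax": 0, "ay": 0, "az": 0, "hand": -1}, {"tx": 0, "ty": -30.4, "tz": -13.3, "ax": 0, "ay": 0, "az": 0, "hand": -1}]'

```text
t: 14.15
tcp_pos: [422.4, -291.9, 274.4]
eef_rot: [179.7, -0.3, -9.2]
wrist_force: [-3.2, -5.0, 14.5]
gripper_width: 7.6
gripper_force: 61.3
```

Run:
```python
from h import *
s=ctrl.get_state();p=s['tcp_pos'];print(p,s['eef_rot'],s['gripper_width'],s['gripper_force'],s['wrist_force'])
y=np.deg2rad(-8.86);d=p[:2]-[429,-244.4];Y=d@[-np.sin(y),np.cos(y)]
for z in (p[2]-3,p[2]-5): print(np.arctan2(z-145,-12-Y)-np.arctan2(30,122))
c=cam('scene');t=cam('top')
a=c['pixels'][100:310,150:430,::-1];b=t['pixels'][120:330,140:420,::-1]
cv2.imwrite('pics/c4.png',cv2.resize(np.hstack([a,b]),(800,300),interpolation=cv2.INTER_AREA))
P=cloud(c);m=(P[...,2]>172)&(P[...,2]<182)&(np.hypot(P[...,0]-440,P[...,1]+180)<34);print(m.sum(),P[m].mean(0).round(1))
# flap plane slope
for k in(c,t):
    P=cloud(k);b=(cv2.inRange(k['hsv'],(95,110,40),(130,255,255))>0)&(P[...,2]>155)&(P[...,1]<-230)&(P[...,1]>-340)&(abs(P[...,0]-420)<70)
    q=P[b]
    if len(q)>20:
        Yt=(q[:,:2]-[429,-244.4])@[-np.sin(y),np.cos(y)];print('flap',len(q),np.arctan(-np.polyfit(Yt,q[:,2],1)[0]))
```

```text
[ 422.3567586  -291.87781592  274.42269974] [179.67405921  -0.30104983  -9.20855172] 7.566015830991583 61.294065713882446 [-3.20063086 -5.01595517 14.53828063]
1.0527417976781914
1.0485194866657248
24 [ 438.5 -174.8  176.1]
flap 175 -0.01760902646281747
```

View pics/c4.png

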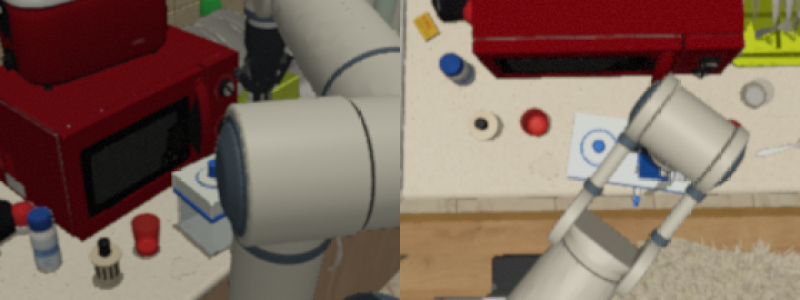

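The cartridge knob sits centred in its ring (top half, (599,146)). The used cartridge, glass and shaker stand as before, and the flap is held at about 1.05 rad. Holding briefly, then handing in.

Call:
move_arm --series '[{"tx": 0, "ty": 0, "tz": 0, "ax": 0, "ay": 0, "az": 0, "hand": -1}, {"tx": 0, "ty": 0, "tz": 0, "ax": 0, "ay": 0, "az": 0, "hand": -1}, {"tx": 0, "ty": 0, "tz": 0, "ax": 0, "ay": 0, "az": 0, "hand": -1}, {"tx": 0, "ty": 0, "tz": 0, "ax": 0, "ay": 0, "az": 0, "hand": -1}, {"tx": 0, "ty": 0, "tz": 0, "ax": 0, "ay": 0, "az": 0, "hand": -1}, {"tx": 0, "ty": 0, "tz": 0, "ax": 0, "ay": 0, "az": 0, "hand": -1}, {"tx": 0, "ty": 0, "tz": 0, "ax": 0, "ay": 0, "az": 0, "hand": -1}, {"tx": 0, "ty": 0, "tz": 0, "ax": 0, "ay": 0, "az": 0, "hand": -1}]'

```text
t: 15.05
tcp_pos: [422.3, -291.9, 274.4]
eef_rot: [179.7, -0.3, -9.2]
wrist_force: [-4.0, -5.1, 13.5]
gripper_width: 7.3
gripper_force: 61.3
```

```bash
python3 -c "
from station import ctrl
s=ctrl.get_state();print(s['tcp_pos'],s['gripper_width']);print(ctrl.job_done())"
```

```text
[ 422.33996949 -291.93133091  274.41478649] 7.335061845918123
the job is handed in; nothing more can be done
None
```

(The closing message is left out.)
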